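# Draw the bottom slide case from the dispenser and square it up in the reader

## Task

Draw the bottom slide case out of the dispenser onto its apron, leaving the other cases in the stack to drop down level, then lay it flat on the reader's bed and slide it up so that its long side is flush against the steel stop rail, with the whole case on the bed. The cases hold glass slides: when you press on one or push it against something, do it gently. Leave the other things on the desk where they are.

Things in the scene. Friction and masses are not known exactly. Their poses are not given: they have to be found in the camera images.
- dispenser: gravity-fed magazine, fixed to the desk: white base 230 x 176 mm, its smooth flat deck 30 mm above the desk, aluminium walls round a stack of four flat cases. Origin on the desk under its middle; cases come out towards its -x, their long side lies along its y. Walls behind (+x) and at both ends of the stack rise to 92 mm above the desk.
- stack_floor (a point): point on the deck under the middle of the stack, 30 mm above the desk (dispenser x = +55 mm, y = 0)
- front_gap (a point): middle of the stack's front (dispenser x = +14 mm, 47.5 mm above the desk). Here two upright corner plates, 32 mm wide, 4 mm thick (|y| 51 to 83 mm, from 47.5 to 92.5 mm above the desk, front faces at this x), hold the upper cases back; one case passes beneath them. Between them the front is open.
- apron_mid (a point): middle of the apron: the deck going on in front of the stack, from dispenser x = +14 to -120 mm, 30 mm above the desk, with an 8 mm high guide along each end (inner faces at y = +/-81 mm)
- case_1_center (a point): centre of the bottom slide case: flat, closed plastic box, grey with a white foot, 70 mm (its x) x 150 mm (y) x 14 mm thick (z), 0.12 kg, lying on the deck. More than 40 N on the deck while it is drawn out of the stack, or 60 N on the reader, cracks its glass. It is too long to pinch by its ends; once out of the stack it can be gripped from above across its 70 mm.
- case_1_front (a point): middle of the bottom case's front top edge (its -x side). At the start the case sticks out 23 to 29 mm from under the others; only that front strip of its top is bare. Its underside is slick (friction about 0.15 on the deck, 0.2 elsewhere), its top rubbery (about 0.9): a shut fingertip pressed on the strip with 8 to 15 N, kept up all the way, drags it out.
- case_2_center (a point): centre of the second case from below, same size (70 x 150 x 14 mm, x y z); rests on the bottom one and drops 14 mm onto the deck when that is out
- case_3_center (a point): centre of the third case, same size; mass of the upper cases varies by some 40 percent
- case_4_center (a point): centre of the top case, same size
- reader: slide case reader, fixed to the desk. Origin on the desk surface; its flat white bed is 30 mm above the desk and runs from x = -85 mm to the steel stop rail at x = +65 mm, and +/-105 mm in y. The stop rail is 20 mm high above the bed, along the bed's far (+x) side, its face looking to -x. Behind it, from x = +95 mm, stands the housing, 100 mm high above the desk.
- stop_foot (a point): middle of the foot of the stop rail's face: on the bed, 30 mm above the desk, reader x = +65 mm, y = 0
- jar_a: specimen jar, 48 mm across, 65 mm high, stands on the desk; origin under its middle. Bystander.
- jar_b: specimen jar like the other, bystander
- sanitizer: hand-rub bottle, 60 mm across, 170 mm high; origin under its middle. Bystander.
- stamp: wooden hand stamp, 40 mm across, 72 mm high, upright. Bystander.
Things that resemble listed ones, but are neither listed nor needed, are in the scene too. What is shaped like the part that bears case_1_center but purple is not meant.

How it is judged:
On the way:
1. the bottom case has been drawn clear of the stack and lies on the dispenser's apron (x of case_1_center in the frame of dispenser between -0.13 and -0.02 m and y of case_1_center in the frame of dispenser between -0.03 and 0.03 m and z of case_1_center in the frame of dispenser between 0.03 and 0.043 m), for 0.2 s.
At the end, for the whole second after the job is handed in: Bottom case flat and at rest on the reader's bed, long side within about 6 mm of the stop rail, parallel within 0.07 rad, centre within 32 mm of the bed's middle; the other three level in the stack, the lowest on the deck (heights within 5 mm, within 10 mm of stack centre along x) (x of case_1_center in the frame of reader between 0.024 and 0.034 m and y of case_1_center in the frame of reader between -0.032 and 0.032 m and z of case_1_center in the frame of reader between 0.032 and 0.042 m and angle between the x axis of case_1_center and the x axis of reader, either way round below 0.07 rad and angle between each of case_1_center, case_2_center, case_3_center, case_4_center's own z axis and vertical below 0.06 rad and linear speed of case_1 below 0.02 m/s and x of case_2_center in the frame of dispenser between 0.045 and 0.065 m and z of case_2_center in the frame of dispenser between 0.032 and 0.042 m and x of case_3_center in the frame of dispenser between 0.045 and 0.065 m and z of case_3_center in the frame of dispenser between 0.046 and 0.056 m and x of case_4_center in the frame of dispenser between 0.045 and 0.065 m and z of case_4_center in the frame of dispenser between 0.06 and 0.07 m); the robot touches nothing.
It fails at once if the bottom case is pressed on the dispenser with more than 40 N while it is being drawn out of the stack, or on the reader with more than 60 N ((contact force between case_1 and dispenser above 40 N and x of case_1_center in the frame of dispenser above -0.02 m) or contact force between case_1 and reader above 60 N).
It fails at once if one of the upper cases leaves the stack (distance of any of case_2_center, case_3_center, case_4_center from where it was at the start of the episode above 0.05 m).
It fails at once if a bystander is knocked over or shifted by more than 40 mm (distance of any of jar_a, jar_b, sanitizer, stamp from where it was at the start of the episode above 0.04 m or angle between any of jar_a, jar_b, sanitizer, stamp's own z axis and vertical above 0.5 rad).
It also fails if it takes over 72 s, if anything falls off the work surface, if the arm or the gripper's body presses on something with over 40 N, if the wrist force passes 120 N, or if a joint passes its speed limit or range.

## Robot

A 6-joint arm with a two-finger parallel gripper is mounted at the origin on the work surface. World frame = base frame: x ahead of the robot, y to its left, z up, the work surface at z = 0. Lengths are in m, angles in rad, forces in N, time in s.
With the tool pointing down it reaches from about 0.425 to 0.95 m from the base axis. Payload 3.5 kg.
Tool frame: the origin (TCP) lies at the centre of the arm's flange, where the gripper is bolted on; the fingertips stand 173 mm ahead of it and the grasp point (between the pads) lies 155 mm ahead of it; z points along the fingers, y is the line along which they close (so a half turn about z gives the same grasp; the last joint's range is limited). The gripper opens to 85 mm and grips with 20 to 120 N. Pads are 22 mm wide; open, the fingers measure 114 mm over their backs; the gripper's body (76 mm by 85 mm) begins 54 mm behind the grasp point. The pads swing forward as they close: fully open they stand 13 mm farther back than shut.
Start: joints at [-1.384, 0.286, 1.577, -0, 1.279, -0.15], TCP at [0.223, -0.637, 0.405] pointing down, gripper open.
Joint ranges: [-2.77, 2.77], [-0.9, 2.22], [0.21, 2.48], [-1.53, 4.67], [0.24, 2.81], [-2.84, 2.84]. Speed limits (rad/s): [2.79, 2.79, 3.14, 3.14, 3.14, 3.14].

## Interface

Orientations are given as a rotation vector (axis times angle).
In Python, from bench import r gives the robot as it stands. The module is installed in compiled form; this text tells all that it offers.
- The arm moves only by the tool arm_command, never from a script. Its argument "deltas" is one flat list of numbers, 7 for each row, row after row: the shift along the world's x, y, z in cm, then the turn, a rotation vector about the world's x, y, z in degrees, then the closure, from 0 (fully open) to 1 (shut). A call has 1 to 20 rows; each row is the pose to reach, as a shift and turn from the pose commanded when the call began; what a row does not reach only later rows make up. A row lasts 1/10 s, in which the tool goes at most 50 mm and 8.59 degrees, less where a joint would pass 70% of its speed; a pose out of reach is approached as far as the arm can. A call with a gripper value outside its range is refused whole. The fingers move at their own pace and stop on an object; "force" is the grip in N (left out, the last holds). Time passes only in rows, so rows that repeat a pose let the fingers close. It gives the time, the measured TCP pose, the force, the opening and the grip force at its end, in the units of the state.
- r.observe(): the state, without advancing time (a new reading comes with each control period).
- r.camera(name): name is "side" or "top"; returns the picture (420x560x3 uint8, red, green, blue); there is no depth.
- r.camera_model(name): a dict with "fx", "fy", "cx", "cy" (pixels), "rvec" (rotation vector, rad) and "tvec" (3), from world to camera coordinates, as OpenCV has them. Camera axes: x right, y down, z forward; pixel columns grow to the right and rows downward; lengths in m; the calibration is good to about 2 mm. A picture is of the moment at which its call begins. camera_model takes no time and is no camera call.
- r.job_done(): hands the job in; it is judged then, once.
The state is a dict: "time": time; "qpos": joint angles; "qd": joint speeds; "tau": joint torques, N m; "tool_pos": TCP position; "orientation": TCP orientation; "wrist_force": force on the tool from outside, world axes, zero at the start; "wrist_torque": the same for the moment, N m; "width": finger opening in m; "finger_force": force on a finger pad.
Only numpy, scipy, OpenCV 4.12 (cv2) and the standard library are available. Lean on these libraries where they do the work, as an engineer would, in place of code of your own. Each camera call takes 0.05 s, during which the arm holds its last target. There are 200 camera calls.

## Working session

There is one attempt and no reset: what is moved stays moved. The work goes in short steps, Python scripts to look and compute and a tool call to move; the robot and the scene stay as the last step left them, time stands still between calls to the robot, and variables do not carry over. Pictures are saved under pics/ and viewed, at most 10 in all, crops included, and the job is handed in when it is done.

Besides the shell and the picture viewer there is one more tool, called after ">>>" by a JSON object that holds its "fn" and its "kwargs". arm_command: Moves the arm, as the interface text tells. Its arguments: {"type":"object","properties":{"deltas":{"type":"array"},"force":{"type":"number"}},"required":["deltas"]}

```bash
mkdir -p pics; python3 - <<'E'
from bench import r
import cv2
for n in("side","top"):
    cv2.imwrite(f"pics/{n}0.png",r.camera(n)[:,:,::-1]); print(n,r.camera_model(n))
s=r.observe();print(s)
E
```

```text
side {'fx': 469.02309087629345, 'fy': 469.02309087629345, 'cx': 276.7182149299891, 'cy': 211.54579699736067, 'rvec': array([ 1.07215493, -2.41607995,  1.02961781]), 'tvec': array([0.34817125, 0.33775311, 0.69302155])}
top {'fx': 409.3331935860478, 'fy': 409.3331935860478, 'cx': 271.7092191563004, 'cy': 209.44332040539572, 'rvec': array([ 2.18052184, -2.21366689,  0.11311799]), 'tvec': array([-0.01638891,  0.53127838,  0.97454732])}
{'time': 0.1, 'qpos': array([-1.38400913e+00,  2.87112092e-01,  1.57806079e+00, -3.22631134e-05,
        1.27859165e+00, -1.49993702e-01]), 'qd': array([ 0.00147557, -0.00312197, -0.00233557, -0.0007501 ,  0.00024895,
        0.0010247 ]), 'tau': array([ 8.85315822e-04, -4.07299519e+01, -2.93698078e+01, -1.16256342e-04,
        3.44609027e-03,  1.02950327e-05]), 'tool_pos': array([ 0.2230402 , -0.63683949,  0.40344539]), 'orientation': array([-3.09501463e+00, -5.26168268e-01,  1.11188227e-04]), 'wrist_force': array([ 0.98651549,  0.33784739, -0.04553478]), 'wrist_torque': array([-0.02604339, -0.01738936, -0.03655586]), 'finger_force': 0.0, 'width': 0.08521331880856846}
```

View pics/top0.png

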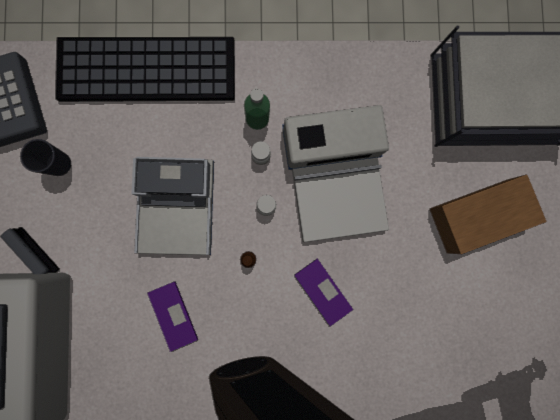

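View pics/side0.png

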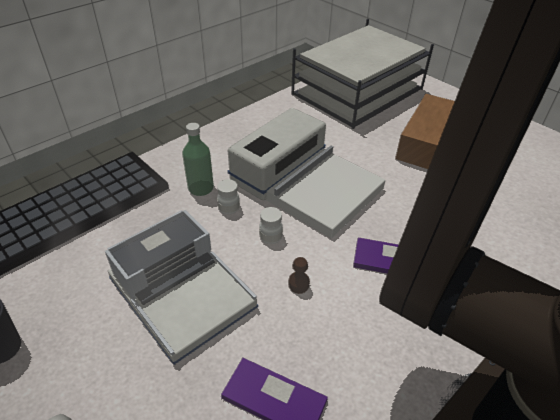

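Top view: the dispenser is at about (173,205), with the stack at the far end and the apron towards the robot. The reader is at about (340,180), with its rail at about row 170. Lookalikes for the case are the two purple ones at (172,316) and (323,292), which aren't meant. The wanted one is the grey case at the bottom of the stack, with its front strip at about (173,203). I'll check that in a close crop.

```bash
cat > h.py <<'E'
import numpy as np, cv2
from bench import r
def cam(n):
    m=r.camera_model(n); K=np.array([[m['fx'],0,m['cx']],[0,m['fy'],m['cy']],[0,0,1]])
    return K,cv2.Rodrigues(np.array(m['rvec']))[0],np.array(m['tvec'])
def ray(n,px,z):
    K,R,t=cam(n); px=np.atleast_2d(np.array(px,float))
    d=(R.T@np.linalg.inv(K)@np.c_[px,np.ones(len(px))].T).T; c=-R.T@t
    return c+d*((z-c[2])/d[:,2])[:,None]
def proj(n,P):
    K,R,t=cam(n); q=(np.atleast_2d(P)@R.T+t)@K.T; return q[:,:2]/q[:,2:]
E
python3 - <<'E'
import cv2,numpy as np
t=cv2.imread("pics/top0.png");s=cv2.imread("pics/side0.png")
a=cv2.resize(t[145:265,125:225],None,fx=4,fy=4,interpolation=cv2.INTER_CUBIC)
b=cv2.resize(s[205:365,100:266],(400,386),interpolation=cv2.INTER_CUBIC)
c=np.zeros((480,800,3),np.uint8);c[:,:400]=a;c[:386,400:]=b
cv2.imwrite("pics/c1.png",np.clip(c*1.4,0,255).astype(np.uint8))
a=cv2.resize(t[95:250,280:395],None,fx=3.8,fy=3.8,interpolation=cv2.INTER_CUBIC)
cv2.imwrite("pics/c2.png",np.clip(a*1.4,0,255).astype(np.uint8))
E
```

```text
(no output)
```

View pics/c1.png

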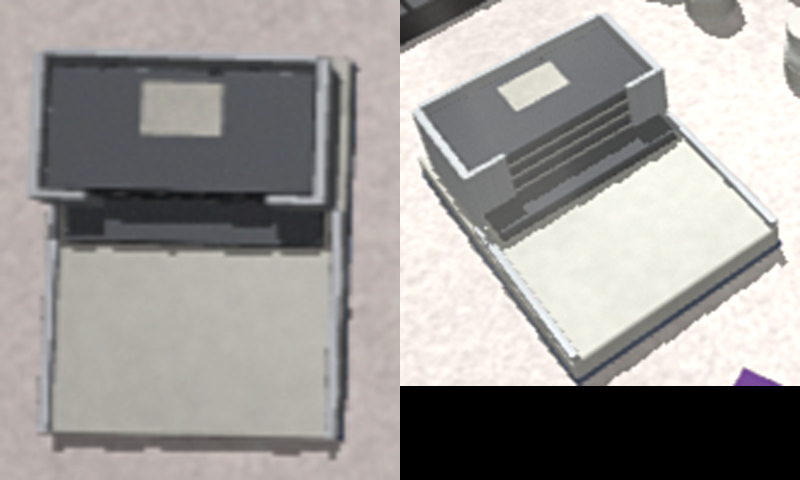

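View pics/c2.png

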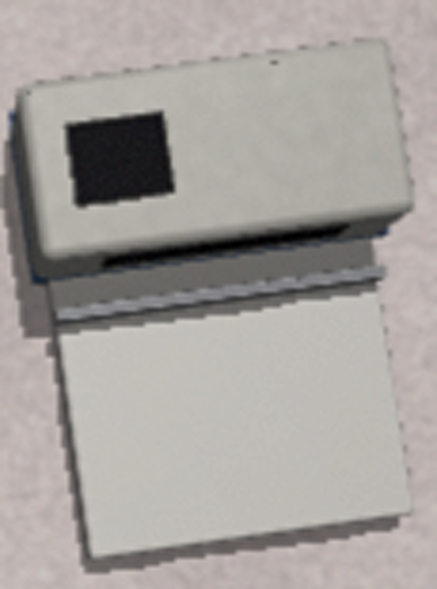

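The left crop shows the grey bottom case's bare strip. Its front top edge runs from (62,241) to (325,244) in the crop, and the pale deck is in front of it. The reader crop has the bed's near corners at (90,556) and (410,512), and the foot of the rail along (62,325) to (378,287).

```bash
python3 - <<'E'
from h import *
np.set_printoptions(precision=4,suppress=True)
def f(p,o,k): return (np.array(p,float)+.5)/k-.5+np.array(o)
a=lambda p:f(p,(125,145),4); b=lambda p:f(p,(280,95),3.8)
print("apron near z.03",ray("top",[a((48,434)),a((335,438))],.03))
print("case front top z.044",ray("top",[a((62,241)),a((325,244))],.044))
print("wall top back .092 ",ray("top",[a((44,54)),a((328,58))],.092))
print("plates front top .0925",ray("top",[a((32,197)),a((325,205))],.0925))
print("case label? top4 .086", ray("top",[a((140,82)),a((222,82)),a((222,136)),a((140,136))],.086))
print("bed near",ray("top",[b((90,556)),b((410,512))],.03))
print("rail foot",ray("top",[b((62,325)),b((378,287))],.03))
# side: apron near corners (crop 400 wide of 166 -> 2.41)
k=400/166
c=lambda p:f((p[0]-400,p[1]),(100,205),k)
print("side apron near",ray("side",[c((572,360)),c((776,232))],.03))
print("side case front top",ray("side",[c((498,236)),c((678,137))],.044))
E
```

```text
apron near z.03 [[0.4312 0.2971 0.03  ]
 [0.4259 0.1281 0.03  ]]
case front top z.044 [[0.5443 0.2857 0.044 ]
 [0.5404 0.1317 0.044 ]]
wall top back .092  [[0.6459 0.2826 0.092 ]
 [0.6419 0.1233 0.092 ]]
plates front top .0925 [[0.5649 0.2884 0.0925]
 [0.5582 0.1252 0.0925]]
case label? top4 .086 [[0.6305 0.2303 0.086 ]
 [0.63   0.1841 0.086 ]
 [0.599  0.184  0.086 ]
 [0.5996 0.2302 0.086 ]]
bed near [[ 0.4535 -0.0987  0.03  ]
 [ 0.478  -0.3032  0.03  ]]
rail foot [[ 0.6005 -0.084   0.03  ]
 [ 0.6227 -0.2879  0.03  ]]
side apron near [[0.4374 0.3022 0.03  ]
 [0.4243 0.1345 0.03  ]]
side case front top [[0.5465 0.2904 0.044 ]
 [0.5342 0.1397 0.044 ]]
```

Dispenser: origin about (0.548, 0.209), yaw about -0.033. With the origin there, the apron edge, case front and back wall all fall where the given sizes put them. Reader: origin about (0.549, -0.192), yaw about 0.11, with 147 mm measured from bed edge to rail against the 150 mm given. Next I move above the strip with the gripper shut.

>>> {"fn": "arm_command", "kwargs": {"deltas": [30,35,0,0,0,-21,1,30,35,0,0,0,-21,1,30,35,0,0,0,-21,1,30,35,0,0,0,-21,1,30,35,0,0,0,-21,1,30,35,0,0,0,-21,1,30,35,0,0,0,-21,1,30,35,0,0,0,-21,1,30,35,0,0,0,-21,1,33,84.6,0,0,0,-21,1,33,84.6,0,0,0,-21,1,33,84.6,0,0,0,-21,1,33,84.6,0,0,0,-21,1,33,84.6,0,0,0,-21,1,33,84.6,0,0,0,-21,1,33,84.6,0,0,0,-21,1,33,84.6,0,0,0,-21,1,33,84.6,0,0,0,-21,1,33,84.6,0,0,0,-21,1,33,84.6,0,0,0,-21,1]}}

```text
time: 2.1
tool_pos: [0.5523, 0.2135, 0.4041]
orientation: [-3.14, 0.038, 0.001]
wrist_force: [0.3, -1.2, -0.1]
width: 0.0001
finger_force: 0.0
```

>>> {"fn": "arm_command", "kwargs": {"deltas": [0,0,-5,0,0,0,1,0,0,-10,0,0,0,1,0,0,-14,0,0,0,1,0,0,-16,0,0,0,1,0,0,-16.8,0,0,0,1,0,0,-16.8,0,0,0,1,0,0,-16.8,0,0,0,1]}}

```text
time: 2.8
tool_pos: [0.5539, 0.2088, 0.2382]
orientation: [-3.141, 0.047, -0.004]
wrist_force: [0.0, 0.6, 0.3]
width: -0.0
finger_force: 0.0
```

```bash
python3 - <<'E'
from h import *
np.set_printoptions(precision=4,suppress=True)
s=r.observe();print(s['time'],s['qpos'],s['tool_pos'],s['orientation'],s['wrist_force'])
a=cv2.resize(r.camera("side")[180:380,80:300,::-1],None,fx=2.5,fy=2.5,interpolation=cv2.INTER_CUBIC)
cv2.imwrite("pics/s1.png",np.clip(a*1.4,0,255).astype(np.uint8))
print(proj("side",s['tool_pos']-[0,0,.173]))
E
```

```text
2.8 [ 0.1892  0.2964  1.8953 -0.0001  0.9473  1.7901] [0.5539 0.2088 0.2382] [-3.1408  0.0472 -0.0038] [0.002  0.5616 0.2716]
[[176.3079 267.5349]]
```

View pics/s1.png

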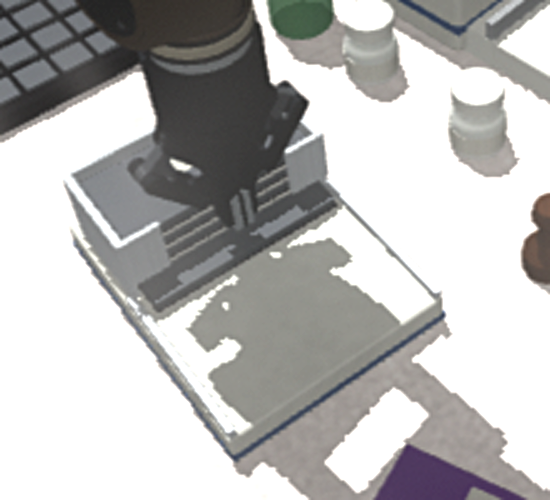

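The shut fingertip is at crop (245,225), directly over the bare strip and clear of the plates. I'll feel my way down.

>>> {"fn": "arm_command", "kwargs": {"deltas": [-0.1,0,-1,0,0,0,1,-0.1,0,-1.6,0,0,0,1,-0.1,0,-1.9,0,0,0,1,-0.1,0,-2.0,0,0,0,1,-0.1,0,-2.0,0,0,0,1]}}

```text
time: 3.35
tool_pos: [0.5524, 0.2091, 0.2175]
orientation: [-3.141, 0.046, -0.001]
wrist_force: [-1.5, -0.8, 5.1]
width: 0.0004
finger_force: 2.2
```

>>> {"fn": "arm_command", "kwargs": {"deltas": [0,0,-0.1,0,0,0,1,0,0,-0.1,0,0,0,1]}}

```text
time: 3.55
tool_pos: [0.5528, 0.2092, 0.2175]
orientation: [-3.141, 0.047, -0.003]
wrist_force: [-1.7, -0.3, 7.6]
width: -0.0003
finger_force: 3.8
```

>>> {"fn": "arm_command", "kwargs": {"deltas": [0,0,-0.1,0,0,0,1,0,0,-0.16,0,0,0,1,0,0,-0.16,0,0,0,1]}}

```text
time: 3.85
tool_pos: [0.5535, 0.2093, 0.2174]
orientation: [-3.14, 0.046, -0.007]
wrist_force: [-3.3, 0.4, 12.5]
width: -0.0003
finger_force: 6.3
```

>>> {"fn": "arm_command", "kwargs": {"deltas": [-0.2,0.01,0,0,0,0,1,-0.5,0.02,0,0,0,0,1,-0.9,0.03,0,0,0,0,1,-1.3,0.04,0,0,0,0,1,-1.7,0.06,0,0,0,0,1,-2,0.07,0,0,0,0,1]}}

```text
time: 4.45
tool_pos: [0.5345, 0.21, 0.2175]
orientation: [-3.139, 0.047, -0.017]
wrist_force: [2.8, 0.1, 8.6]
width: 0.0001
finger_force: 3.8
```

```bash
python3 - <<'E'
from h import *
a=cv2.resize(r.camera("side")[180:380,80:300,::-1],None,fx=2.5,fy=2.5,interpolation=cv2.INTER_CUBIC)
cv2.imwrite("pics/s2.png",a)
E
```

```text
(no output)
```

View pics/s2.png

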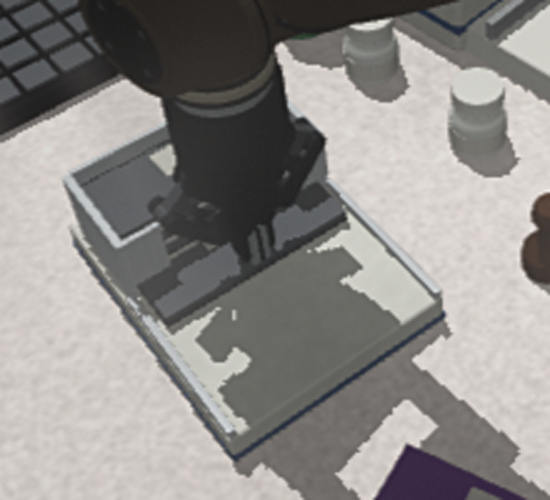

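The case is following the finger: its front edge is now at crop (135,290) to (345,225) and the bare strip is wider. I'll keep dragging with slightly more pressure.

>>> {"fn": "arm_command", "kwargs": {"deltas": [-0.3,0.01,-0.1,0,0,0,1,-0.7,0.02,-0.1,0,0,0,1,-1.1,0.04,-0.1,0,0,0,1,-1.5,0.05,-0.1,0,0,0,1,-1.9,0.06,-0.1,0,0,0,1,-2.3,0.08,-0.1,0,0,0,1,-2.7,0.09,-0.1,0,0,0,1,-3,0.1,-0.1,0,0,0,1]}}

```text
time: 5.3
tool_pos: [0.505, 0.2112, 0.2174]
orientation: [-3.139, 0.047, -0.019]
wrist_force: [3.4, -0.2, 11.8]
width: 0.0004
finger_force: 5.6
```

>>> {"fn": "arm_command", "kwargs": {"deltas": [-0.4,0.01,0,0,0,0,1,-0.8,0.02,0,0,0,0,1,-1.2,0.04,0,0,0,0,1,-1.6,0.05,0,0,0,0,1,-2,0.06,0,0,0,0,1,-2.4,0.08,0,0,0,0,1,-2.8,0.09,0,0,0,0,1,-3,0.1,0,0,0,0,1]}}

```text
time: 6.1
tool_pos: [0.475, 0.2123, 0.2174]
orientation: [-3.139, 0.046, -0.018]
wrist_force: [1.7, -0.8, 11.5]
width: -0.0001
finger_force: 6.1
```

>>> {"fn": "arm_command", "kwargs": {"deltas": [-0.4,0.01,0,0,0,0,1,-0.8,0.02,0,0,0,0,1,-1.2,0.04,0,0,0,0,1,-1.6,0.05,0,0,0,0,1,-2,0.06,0,0,0,0,1,-2.4,0.08,0,0,0,0,1,-2.4,0.08,0,0,0,0,1,-2.4,0.08,1,0,0,0,1,-2.4,0.08,6,0,0,-8,0,-2.4,0.08,11,0,0,-16,0]}}

```text
time: 7.1
tool_pos: [0.4471, 0.2122, 0.3224]
orientation: [3.101, -0.492, -0.008]
wrist_force: [1.2, 0.6, 0.6]
width: 0.0284
finger_force: 0.0
```

```bash
python3 - <<'E'
from h import *
s=r.observe();print(s['time'],s['qpos'],s['tool_pos'])
x=r.camera("side")[170:370,80:300,::-1];y=r.camera("top")[140:290,120:230,::-1]
cv2.imwrite("pics/s3.png",np.hstack([cv2.resize(x,(440,400)),cv2.resize(y,(293,400),interpolation=cv2.INTER_CUBIC)]))
E
```

```text
7.1 [ 2.37791795e-01 -2.74452861e-02  2.08258811e+00  5.76576918e-05
  1.09177294e+00  2.12323903e+00] [0.44709582 0.21219146 0.32243042]
```

View pics/s3.png

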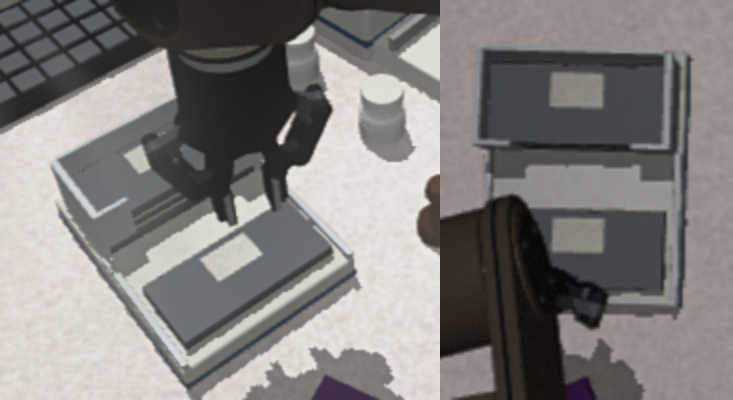

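The case lies flat on the apron and the stack has dropped level. In the top panel the case's right corners are at (665,213) and (665,293). In the side panel its top corners are at (145,288), (187,335) and (332,247). I'll work out the grasp.

```bash
python3 - <<'E'
from h import *
np.set_printoptions(precision=4,suppress=True)
k=400/150
print(ray("top",[((665-440+.5)/k-.5+120,213.5/k-.5+140),((665-440+.5)/k-.5+120,293.5/k-.5+140)],.044))
# label in top
print(ray("top",[((578-440+.5)/k-.5+120,236/k-.5+140)],.044))
print(ray("side",[(152.3,314.),(173.3,337.5),(245.8,293.5)],.044), ray("side",[(80+231/2,170+256/2)],.044))
s=r.observe();R=cv2.Rodrigues(np.array(s['orientation']))[0];print(s['tool_pos'],np.degrees(np.arctan2(R[1,0],R[0,0])))
E
```

```text
[[0.5075 0.1361 0.044 ]
 [0.4372 0.1364 0.044 ]]
[[0.4888 0.2124 0.044 ]]
[[0.5131 0.2874 0.044 ]
 [0.4519 0.286  0.044 ]
 [0.4403 0.1435 0.044 ]] [[0.4913 0.2145 0.044 ]]
[0.4502 0.2131 0.3309] -17.794002377606454
```

>>> {"fn": "arm_command", "kwargs": {"deltas": [2.5,-0.15,0,0,0,53,0,2.5,-0.15,0,0,0,53,0,2.5,-0.15,0,0,0,53,0,2.5,-0.15,0,0,0,53,0,2.5,-0.15,0,0,0,53,0,2.5,-0.15,0,0,0,53,0,2.5,-0.15,0,0,0,106,0,2.5,-0.15,0,0,0,106,0,2.5,-0.15,0,0,0,106,0,2.5,-0.15,0,0,0,106,0,2.5,-0.15,0,0,0,106,0,2.5,-0.15,0,0,0,106,0,2.5,-0.15,0,0,0,106,0,2.5,-0.15,0,0,0,106,0,2.5,-0.15,0,0,0,106,0,2.5,-0.15,0,0,0,106,0]}}

```text
time: 8.8
tool_pos: [0.473, 0.2109, 0.3228]
orientation: [-2.255, -2.187, 0.001]
wrist_force: [0.8, -0.2, -0.8]
width: 0.0856
finger_force: 0.0
```

```bash
python3 - <<'E'
from h import *
np.set_printoptions(precision=4,suppress=True)
s=r.observe();R=cv2.Rodrigues(np.array(s['orientation']))[0];print(s['tool_pos'],np.degrees(np.arctan2(R[1,0],R[0,0])),s['qpos'],s['width'],R[:,2])
E
```

```text
[0.473  0.2109 0.3228] 88.26298889713156 [0.2234 0.0242 2.0302 0.0001 1.0876 0.2537] 0.08559728401223701 [-0.0005 -0.0001 -1.    ]
```

>>> {"fn": "arm_command", "kwargs": {"deltas": [0.25,0,-4,0,0,0,0,0.25,0,-8,0,0,0,0,0.25,0,-9,0,0,0,0,0.25,0,-10,0,0,0,0,0.25,0,-11,0,0,0,0,0.25,0,-11.7,0,0,0,0,0.25,0,-11.7,0,0,0,0]}}

```text
time: 9.5
tool_pos: [0.4757, 0.211, 0.2061]
orientation: [-2.254, -2.188, 0.0]
wrist_force: [0.6, 0.1, 0.3]
width: 0.0851
finger_force: 0.0
```

>>> {"fn": "arm_command", "kwargs": {"deltas": [0,0,-0.4,0,0,0,0,0,0,-0.8,0,0,0,0,0,0,-1,0,0,0,0,0,0,-1,0,0,0,0]}}

```text
time: 9.9
tool_pos: [0.4755, 0.2109, 0.1959]
orientation: [-2.254, -2.188, 0.001]
wrist_force: [0.0, -0.7, -0.3]
width: 0.0857
finger_force: 0.0
```

>>> {"fn": "arm_command", "kwargs": {"deltas": [0,0,0,0,0,0,0.3,0,0,0,0,0,0,1,0,0,0,0,0,0,1,0,0,0,0,0,0,1,0,0,0,0,0,0,1,0,0,0,0,0,0,1], "force": 35}}

```text
time: 10.5
tool_pos: [0.4759, 0.211, 0.1966]
orientation: [2.254, 2.188, 0.001]
wrist_force: [-0.2, 0.2, 3.4]
width: 0.069
finger_force: 41.8
```

>>> {"fn": "arm_command", "kwargs": {"deltas": [0,0,3,0,0,0,1,0,0,8,0,0,0,1,0,0,10,0,0,0,1,1,-5,10,0,0,2,1,2,-9,10,0,0,3,1,3,-13,10,0,0,4,1,4,-17,10,0,0,5,1,4,-21,10,0,0,6,1,5,-25,10,0,0,7,1,6,-29,10,0,0,8,1,7,-33,10,0,0,8,1,7.1,-37,10,0,0,8,1,7.1,-40.4,10,0,0,8,1,7.1,-40.4,7,0,0,8,1,7.1,-40.4,4,0,0,8,1,7.1,-40.4,2,0,0,8,1,7.1,-40.4,1,0,0,8,1,7.1,-40.4,1,0,0,8,1,7.1,-40.4,1,0,0,8,1]}}

```text
time: 12.4
tool_pos: [0.5469, -0.1931, 0.2066]
orientation: [2.095, 2.34, 0.0]
wrist_force: [0.1, -0.5, -0.5]
width: 0.0691
finger_force: 41.2
```

```bash
python3 - <<'E'
from h import *
np.set_printoptions(precision=4,suppress=True)
s=r.observe();R=cv2.Rodrigues(np.array(s['orientation']))[0];print(s['tool_pos'],np.degrees(np.arctan2(R[1,0],R[0,0])),s['width'])
x=r.camera("side")[90:290,180:400,::-1];y=r.camera("top")[110:260,270:400,::-1]
cv2.imwrite("pics/s4.png",np.hstack([cv2.resize(x,(440,400)),cv2.resize(y,(347,400),interpolation=cv2.INTER_CUBIC)]))
E
```

```text
[ 0.5469 -0.1931  0.2066] 96.30795691879906 0.06910186537520727
```

View pics/s4.png

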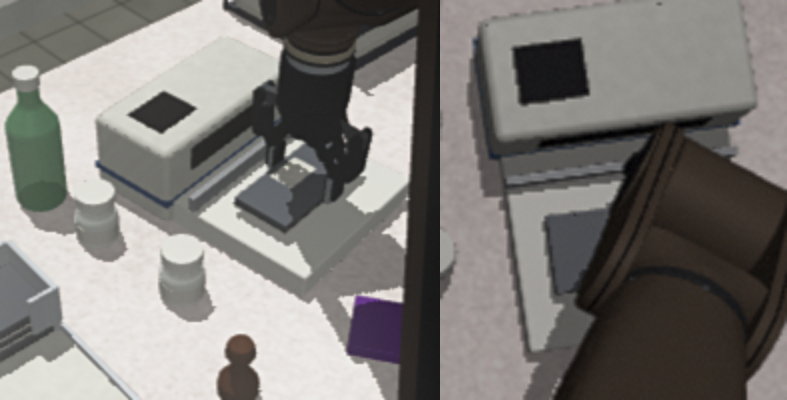

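The case is held level about 10 mm over the bed, roughly parallel to the rail, with clear room to both sides. Lowering and releasing.

>>> {"fn": "arm_command", "kwargs": {"deltas": [0,0,-0.3,0,0,0,1,0,0,-0.6,0,0,0,1,0,0,-0.85,0,0,0,1,0,0,-0.95,0,0,0,1,0,0,-0.95,0,0,0,1]}}

```text
time: 13.0
tool_pos: [0.5467, -0.1931, 0.1966]
orientation: [2.096, 2.34, 0.0]
wrist_force: [-0.3, -0.4, -1.1]
width: 0.0692
finger_force: 41.3
```

>>> {"fn": "arm_command", "kwargs": {"deltas": [0,0,0,0,0,0,0,0,0,0,0,0,0,0,0,0,0,0,0,0,0,0,0,0,0,0,0,0,0,0,0,0,0,0,0,0,0,3,0,0,0,0,0,0,7,0,0,0,0,0,0,11,0,0,0,0,0,0,11,0,0,0,0]}}

```text
time: 13.9
tool_pos: [0.5485, -0.194, 0.314]
orientation: [2.087, 2.33, 0.005]
wrist_force: [0.2, -0.1, 1.1]
width: 0.0851
finger_force: 0.0
```

>>> {"fn": "arm_command", "kwargs": {"deltas": [-6.3,-0.7,0,0,0,-45,1,-6.3,-0.7,0,0,0,-45,1,-6.3,-0.7,0,0,0,-45,1,-6.3,-0.7,0,0,0,-45,1,-6.3,-0.7,0,0,0,-45,1,-6.3,-0.7,0,0,0,-90,1,-6.3,-0.7,0,0,0,-90,1,-6.3,-0.7,0,0,0,-90,1,-6.3,-0.7,0,0,0,-90,1,-6.3,-0.7,0,0,0,-90,1,-6.3,-0.7,0,0,0,-90,1,-6.3,-0.7,-4,0,0,-90,1,-6.3,-0.7,-7,0,0,-90,1,-6.3,-0.7,-8,0,0,-90,1,-6.3,-0.7,-8,0,0,-90,1]}}

```text
time: 15.4
tool_pos: [0.4829, -0.1996, 0.2247]
orientation: [-3.134, -0.172, 0.006]
wrist_force: [-0.4, -0.1, 1.0]
width: -0.0002
finger_force: 0.0
```

```bash
python3 - <<'E'
from h import *
np.set_printoptions(precision=4,suppress=True)
s=r.observe();R=cv2.Rodrigues(np.array(s['orientation']))[0];print(s['tool_pos'],np.degrees(np.arctan2(R[1,0],R[0,0])),s['qpos'])
x=r.camera("side")[90:290,180:400,::-1];y=r.camera("top")[110:260,270:400,::-1]
cv2.imwrite("pics/s5.png",np.hstack([cv2.resize(x,(440,400)),cv2.resize(y,(347,400),interpolation=cv2.INTER_CUBIC)]))
E
```

```text
[ 0.4829 -0.1996  0.2247] 6.2951933855035795 [-0.5863  0.1822  2.0672 -0.      0.8968  0.8746]
```

View pics/s5.png

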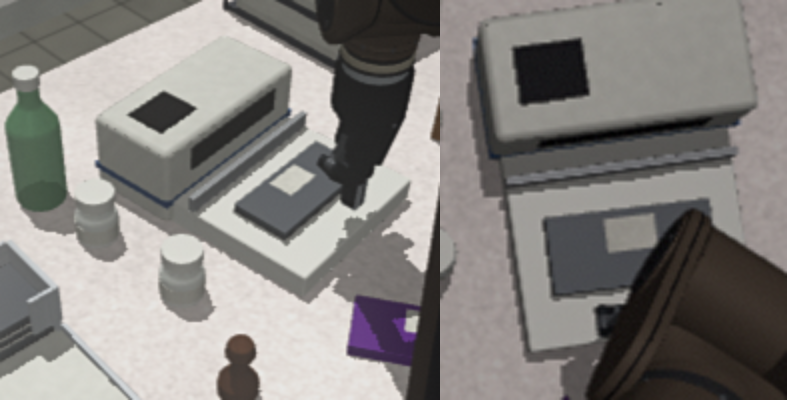

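The case lies flat and parallel at mid-bed, with its label at (630,232) and about 27 mm of bed between it and the rail. The shut finger stands behind it. Lowering, then pushing up to short of the rail.

>>> {"fn": "arm_command", "kwargs": {"deltas": [0,0,-1,0,0,0,1,0,0,-1.6,0,0,0,1,0,0,-1.7,0,0,0,1,0.5,0.05,-1.7,0,0,0,1,1,0.11,-1.7,0,0,0,1,1.3,0.14,-1.7,0,0,0,1,1.6,0.18,-1.7,0,0,0,1,1.9,0.21,-1.7,0,0,0,1,2.2,0.24,-1.7,0,0,0,1,2.5,0.27,-1.7,0,0,0,1,2.8,0.31,-1.7,0,0,0,1,3.1,0.34,-1.7,0,0,0,1,3.4,0.37,-1.7,0,0,0,1,3.7,0.41,-1.7,0,0,0,1,3.9,0.43,-1.7,0,0,0,1,3.9,0.43,-1.7,0,0,0,1]}}

```text
time: 17.1
tool_pos: [0.5229, -0.1957, 0.2096]
orientation: [3.137, 0.173, 0.001]
wrist_force: [-0.2, -0.4, -0.3]
width: 0.0003
finger_force: 0.0
```

>>> {"fn": "arm_command", "kwargs": {"deltas": [0.1,0.01,0,0,0,0,1,0.2,0.02,0,0,0,0,1,0.3,0.03,0,0,0,0,1,0.4,0.04,0,0,0,0,1]}}

```text
time: 17.5
tool_pos: [0.5266, -0.1953, 0.2096]
orientation: [-3.137, -0.172, 0.0]
wrist_force: [0.1, -1.0, -0.9]
width: -0.0002
finger_force: 0.2
```

>>> {"fn": "arm_command", "kwargs": {"deltas": [0.1,0.01,0,0,0,0,1,0.2,0.02,0,0,0,0,1,0.3,0.03,0,0,0,0,1,0.4,0.04,0,0,0,0,1]}}

```text
time: 17.9
tool_pos: [0.5307, -0.1949, 0.2096]
orientation: [-3.137, -0.173, 0.0]
wrist_force: [-0.2, 0.0, 0.5]
width: 0.0002
finger_force: 0.1
```

>>> {"fn": "arm_command", "kwargs": {"deltas": [0.1,0.01,0,0,0,0,1,0.2,0.02,0,0,0,0,1]}}

```text
time: 18.1
tool_pos: [0.5327, -0.1947, 0.2096]
orientation: [-3.137, -0.173, 0.0]
wrist_force: [-0.4, 0.4, 0.3]
width: 0.0
finger_force: 0.1
```

>>> {"fn": "arm_command", "kwargs": {"deltas": [0.1,0.01,0,0,0,0,1,0.2,0.02,0,0,0,0,1]}}

```text
time: 18.3
tool_pos: [0.5345, -0.1946, 0.2096]
orientation: [3.137, 0.173, -0.002]
wrist_force: [-3.2, -0.9, 1.3]
width: 0.0001
finger_force: 1.6
```

>>> {"fn": "arm_command", "kwargs": {"deltas": [0.1,0.01,0,0,0,0,1,0.2,0.02,0,0,0,0,1]}}

```text
time: 18.5
tool_pos: [0.5356, -0.1946, 0.2095]
orientation: [-3.136, -0.175, 0.011]
wrist_force: [-9.3, -2.1, 7.3]
width: 0.0001
finger_force: 5.3
```

```bash
python3 - <<'E'
from h import *
x=r.camera("side")[120:240,260:400,::-1];y=r.camera("top")[150:250,280:400,::-1]
cv2.imwrite("pics/s6.png",np.vstack([cv2.resize(x,(560,300)),cv2.resize(y,(560,300),interpolation=cv2.INTER_CUBIC)])[:600])
E
```

```text
(no output)
```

View pics/s6.png

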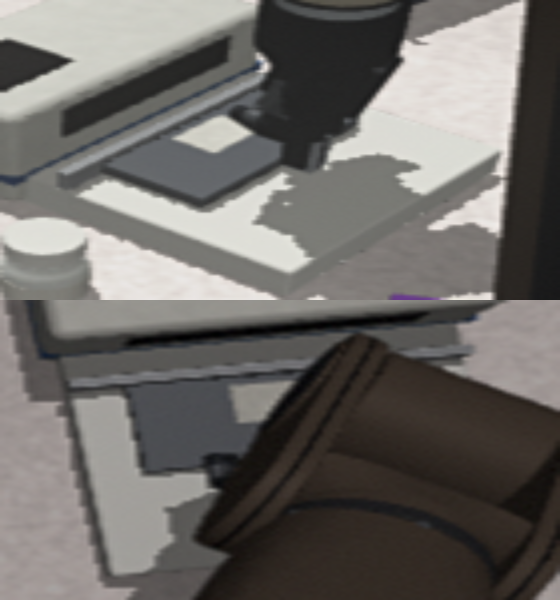

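The finger met the rail through the case at about 9 N, and the case now sits along the rail. I'll retreat and check the result by numbers.

>>> {"fn": "arm_command", "kwargs": {"deltas": [-0.4,-0.04,0,0,0,0,1,-1,-0.1,0,0,0,0,1,-2.5,-0.3,0,0,0,0,1,-2.5,-0.3,3,0,0,0,1,-2.5,-0.3,8,0,0,0,1,-2.5,-0.3,13,0,0,0,1,-2.5,-0.3,18,0,0,0,1,-5,-5,19,0,0,0,1,-8,-10,19,0,0,0,1,-12,-15,19,0,0,0,1,-15,-20,19,0,0,0,1,-18,-25,19,0,0,0,1,-20,-30,19,0,0,0,1,-22,-35,19,0,0,0,1,-22,-35,19,0,0,0,1]}}

```text
time: 20.1
tool_pos: [0.3153, -0.5458, 0.3997]
orientation: [3.136, 0.172, 0.002]
wrist_force: [0.9, -0.0, -0.2]
width: -0.0002
finger_force: 0.0
```

```bash
python3 - <<'E'
from h import *
np.set_printoptions(precision=4,suppress=True)
im=r.camera("top");s=r.observe();print(s['time'],s['tool_pos'],s['wrist_force'])
g=im.astype(int);v=g.max(2)
def dark(x0,y0,x1,y1):
    m=np.zeros(v.shape,np.uint8);m[y0:y1,x0:x1]=((v<100)&(v>30))[y0:y1,x0:x1]
    c=sorted(cv2.findContours(m,cv2.RETR_EXTERNAL,cv2.CHAIN_APPROX_NONE)[0],key=cv2.contourArea)[-1]
    q=cv2.boxPoints(cv2.minAreaRect(c));return c,q
c,q=dark(300,172,392,235);w=ray("top",q,.044);print(q,w,w.mean(0))
o=np.array([.5487,-.1925]);a=.11;d=w.mean(0)[:2]-o
print("reader frame",[d@[np.cos(a),np.sin(a)],d@[-np.sin(a),np.cos(a)]])
for i in range(4):e=w[(i+1)%4]-w[i];print(np.linalg.norm(e),np.arctan2(e[1],e[0]))
for z in(.072,):
    c,q=dark(137,155,205,200);w=ray("top",q,z);print("stack",w,w.mean(0))
E
```

```text
20.15 [ 0.3119 -0.5512  0.3995] [-3.1501 -3.1203  0.3864]
[[300. 172.]
 [374. 172.]
 [374. 208.]
 [300. 208.]] [[ 0.618  -0.0928  0.044 ]
 [ 0.616  -0.2712  0.044 ]
 [ 0.5292 -0.2681  0.044 ]
 [ 0.5317 -0.091   0.044 ]] [ 0.5737 -0.1808  0.044 ]
reader frame [np.float64(0.026171637247346138), np.float64(0.008891619220900312)]
0.17834138945976968 -1.5822380412147263
0.08683850676528787 3.106719715910808
0.1771579247341998 1.5568578731076488
0.08637654061538867 -0.021288636945373564
stack [[0.6502 0.2855 0.072 ]
 [0.6486 0.1319 0.072 ]
 [0.5533 0.1322 0.072 ]
 [0.5554 0.2847 0.072 ]] [0.6019 0.2086 0.072 ]
```

The mask merged with the rail's shadow, so I'll fit the case's near long edge directly.

```bash
python3 - <<'E'
from h import *
np.set_printoptions(precision=4,suppress=True)
v=r.camera("top").astype(int).max(2)
print(v[185:215,340]); print(v[195,300:392])
P=[]
for x in range(318,368):
    col=v[190:220,x]; i=np.where(col<105)[0]
    if len(i): P.append((x,190+i[-1]+.5))
w=ray("top",P,.040); y=w[:,1];k=np.polyfit(y,w[:,0],1);print("near edge slope",k,"resid",np.std(w[:,0]-np.polyval(k,y)), w[[0,-1]])
E
```

```text
[126 127 127 125 110  71  68  68  67  68  68  68  68  68  68  68  68  68
  48  75  86 137 140 138 139 138 137 138 137 138]
[140 140 140 139 139 139 141 139  87  41  63  70  70  70  70  70  70  70
  69  70  70  70  69  70  70  70  69  68  69  69  68  67  69  69  67  67
  68  69  67  68  68  68  69  68  68  68  68  68  67  70  68  67  68  67
  68  67  67  67  67  66  68  67  66  65  67  66  66  67  65  66  67  67
  87 129 137 136 136 136 136 135 135 136 137 126 131 135 136 137 136 137
 139 139]
near edge slope [-0.1279  0.5138] resid 0.0009758425714050315 [[ 0.5326 -0.1345  0.04  ]
 [ 0.5478 -0.253   0.04  ]]
```

```bash
python3 - <<'E'
from h import *
im=r.camera("top").astype(int);sd=r.camera("side").astype(int)
for x in(160,173,186):print(x,im[180:222,x].max(1).tolist())
for z,x in((.072,.568),(.058,.568),(.044,.568),(.03,.568),(.044,.555)):print(z,x,proj("top",[x,.2085,z]),proj("side",[x,.2085,z]))
c=proj("side",[.568,.2085,.072])[0];n=proj("side",[.50,.21,.03])[0]
for t in np.linspace(-.2,1,40):
    p=c+(n-c)*t;print(round(p[0]),round(p[1]),sd[int(round(p[1])),int(round(p[0]))].max(),end=" | ")
E
```

```text
160 [65, 66, 65, 66, 66, 65, 65, 67, 65, 66, 65, 65, 66, 59, 27, 31, 70, 73, 73, 71, 69, 81, 129, 130, 130, 129, 130, 130, 129, 130, 131, 131, 131, 130, 130, 129, 130, 130, 130, 130, 130, 131]
173 [91, 67, 66, 67, 66, 68, 66, 66, 66, 66, 66, 66, 69, 68, 31, 31, 46, 71, 72, 72, 72, 82, 133, 135, 132, 133, 134, 132, 131, 133, 133, 134, 133, 131, 132, 132, 132, 133, 133, 132, 133, 132]
186 [69, 69, 67, 68, 68, 69, 68, 68, 67, 67, 68, 67, 68, 64, 36, 26, 36, 73, 74, 74, 72, 72, 82, 131, 134, 133, 134, 135, 133, 135, 133, 132, 133, 135, 136, 135, 135, 134, 133, 133, 131, 132]
0.072 0.568 [[170.58016547 193.07809266]] [[171.46405716 260.43640095]]
0.058 0.568 [[171.89296708 193.76551755]] [[172.57865566 265.43097705]]
0.044 0.568 [[173.16786201 194.43309328]] [[173.66790682 270.31197031]]
0.03 0.568 [[174.40646872 195.08166735]] [[174.73266555 275.08321167]]
0.044 0.555 [[173.1585524  199.91279177]] [[177.67945746 274.50931756]]
167 253 93 | 167 254 94 | 168 255 95 | 169 256 94 | 170 258 93 | 170 259 96 | 171 260 84 | 172 261 61 | 173 262 60 | 173 263 69 | 174 265 63 | 175 266 57 | 176 267 96 | 176 268 70 | 177 269 60 | 178 270 58 | 179 271 63 | 179 273 100 | 180 274 100 | 181 275 98 | 181 276 96 | 182 277 109 | 183 278 189 | 184 280 184 | 184 281 186 | 185 282 187 | 186 283 185 | 187 284 186 | 187 285 186 | 188 287 184 | 189 288 184 | 190 289 183 | 190 290 184 | 191 291 185 | 192 292 185 | 193 294 186 | 193 295 186 | 194 296 185 | 195 297 184 | 196 298 183 |
```

```bash
python3 - <<'E'
from h import *
im=r.camera("top");sd=r.camera("side")
print("topcase",im[188,173],"band",im[198:201,173].tolist(),"deck",im[206,173])
print("side topcase",sd[254,167],"band",sd[273,179],sd[275,181],"deck",sd[284,187])
i=cv2.imread("pics/top0.png")[:,:,::-1];print("initial strip, shaded/lit",i[194:206,173].tolist())
E
```

```text
topcase [62 63 66] band [[73, 72, 69], [71, 70, 68], [71, 71, 67]] deck [134 132 127]
side topcase [91 92 94] band [101 102  97] [99 99 94] deck [185 185 177]
initial strip, shaded/lit [[23, 21, 24], [31, 32, 35], [33, 34, 36], [32, 32, 35], [32, 33, 35], [31, 33, 35], [37, 39, 40], [60, 61, 65], [62, 64, 67], [60, 63, 66], [59, 62, 65], [54, 54, 58]]
```

The band in front of the stack has the deck's warm tint, not the case's bluish grey, so it is shadowed deck and nothing protrudes. I'll hand it in.

```bash
python3 -c "
from bench import r
print(r.job_done())"
```

```text
the job is handed in; nothing more can be done
None
```

I drew the bottom case out, laid it flat on the reader's bed and pushed it against the stop rail with about 9 N; the other three dropped level in the stack, and I handed the job in at about 20 s without seeing the verdict.

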